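Lift the tube block out of the heater well with the hook

ROBOT

A 6-joint arm with a two-finger parallel gripper is mounted at the origin on the work surface. World frame = base frame: x ahead of the robot, y to its left, z up, the work surface at z = 0. Lengths are in m, angles in degrees, forces in N, time in s.
With the tool pointing down it reaches from about 0.25 to 0.775 m from the base axis. Payload 4 kg.
Tool frame: the origin (TCP) lies on the centre line of the jaws, within the pads' length; the fingertips stand 11 mm ahead of it and the grasp point (between the pads) lies 8 mm behind it (r.nose_length is the distance from the TCP to the fingertips, in m); z points along the fingers, y is the line along which they close (so a half turn about z gives the same grasp; the last joint's range is limited). The gripper opens to 85 mm and grips with 20 to 120 N. Pads are 22 mm wide; open, the fingers measure 114 mm over their backs; the gripper's body (76 mm by 85 mm) begins 54 mm behind the grasp point. The pads swing forward as they close: fully open they stand 13 mm farther back than shut.
Start: joints at [-82.168, 4.996, 78.535, -0, 96.463, -5.907], TCP at [0.131, -0.534, 0.242] pointing down, gripper open.
Joint ranges: [-177.83, 177.83], [-43.37, 116.18], [15.69, 146.23], [-61.86, 241.86], [9.47, 152.12], [-147.06, 147.06]. Speed limits (degrees/s): [159.86, 159.86, 180, 180, 180, 180].

INTERFACE

Orientations are given as a 3x3 rotation matrix whose columns are the frame's x, y, z axes.
In Python, from cell import r gives the robot as it stands. The module is installed in compiled form; this text tells all that it offers. Calls block until the motion is done:
- r.goto(position, orientation): joint-space move of the TCP to a pose.
- r.move_linear(position, vel=0.15, ori=None, until_force=None): straight line of the TCP; ori=None keeps the orientation; vel is the mean speed in m/s. With until_force (N) it stops when the force on the tool has changed by that much, and returns True; else False.
- r.set_joints(angles): joint-space move.
- r.gripper_to(opening, strength=None): finger opening in m; strength is the grip in N (None keeps the last); returns when the fingers have stopped.
- r.pause(seconds).
- r.inverse_kinematics(position, orientation): joint angles nearest the present ones, or None.
- r.sense(): the state.
- r.grab_frame(name): name is "scene" or "top" or "wrist"; returns (picture, depth): 420x560x3 uint8, red, green, blue; 420x560 float32, m along the optical axis (not along the pixel's ray), 0 where there is no reading.
- r.camera_model(name): a dict with "mtx" (3x3 intrinsics, pixels), "xyz" and "orientation" of the camera in the world; the wrist camera has in their place "hand_eye" (4x4, takes a point from camera to tool coordinates, whose origin is the TCP and whose axes are the flange's). Camera axes: x right, y up, looking along -z (the intrinsics and any distortion apply to the point x, -y, -z); pixel columns grow to the right and rows downward; lengths in m; the calibration is good to about 2 mm. A picture is of the moment at which its call begins: read the wrist's pose just before it. camera_model takes no time and is no camera call.
A pose or a line that the arm cannot do raises r.PlanningError and nothing moves.
- r.close_job(): hands the job in; it is judged then, once.
The state is a dict: "clock": time; "q": joint angles; "dq": joint speeds; "effort": joint torques, N m; "eef_pos": TCP position; "eef_rot": TCP orientation; "force": force on the tool from outside, world axes, zero at the start; "torque": the same for the moment, N m; "opening": finger opening in m; "gripper_force": force on a finger pad.
Only numpy, scipy, OpenCV 4.12 (cv2) and the standard library are available. Lean on these libraries where they do the work, as an engineer would, in place of code of your own. Each camera call takes 0.05 s, during which the arm holds its last target. There are 200 camera calls.

TASK

The aluminium tube block sits deep in the well of the block heater. Take the lifting hook from its rest, catch the wire eye on the block with it (the hook's shank is a little bent, so feel for the eye), draw the block gently up out of the well and set it down upright in the round recess of the low cooling stand, then hang the hook back in its rest. Touch the block with nothing but the hook, do not force the thin eye, do not drop or swing the block, and leave the jar, the timer and the calculator alone.

Things in the scene. Friction and masses are not known exactly. Their poses are not given: they have to be found in the camera images.
- heater: Fixed block heater: cream box 140 x 140 x 140 mm, a black sheet round the mouth on its top, with a round vertical well in the middle, 72 mm in diameter, 130 mm deep (well floor 10 mm above the bench). Origin: centre of the underside; z up. Do not ram it: at most 30 N from the hook.
- well_mouth (a point): Centre of the well's mouth, on the heater's top face, 140 mm above the bench; z up.
- block: Loose aluminium tube block: solid drum 69 mm in diameter, 60 mm high, 0.5 to 0.7 kg, on the well floor with 1.5 mm to spare all round. Origin: centre of its underside; z up. A rigid wire eye stands upright on its top (see eye). A sideways push of 2 to 3 N on the eye starts to tip the block, till the well's wall holds it. Lifted by the eye it hangs upright below the hook.
- eye (a point): Fixed in the block, axes of the block: apex of the eye, on the wire's centre line, 84 mm above the block's origin. The eye is an arch of 3 mm wire in the block's y-z plane: feet at y = +-16 mm on the block's top, 72 mm up at y = +-14.5, 81.5 mm up at y = +-8. It is hooked along x, from either side. The thin wire gives way above 12 N.
- hook: Loose lifting hook, 0.12 kg, hanging in its rest. Origin: centre of the underside of its round flange (54 mm wide, 5 mm thick); z up. Above it a flat-sided black handle, 22 mm along x, 12 mm along y, 5 to 55 mm above the origin, gripped across y. Below it a round shank, 4.5 mm thick, ending in a J that opens upwards, its tip on the +x side (see hook_foot).
- hook_foot (a point): Fixed in the handle: where the J's lower bend would be if the shank were straight: 88 mm below the hook's origin. The shank is bent to +x or -x by an unknown, untracked amount: the J is up to 7 mm off. J of 4.5 mm bar: 9 mm from the shank in +x, then up 10 mm. From its centre line: lowest surface 2.2 mm below, tip's top 12.2 mm above. Throat 4.5 mm wide.
- rest: Fixed rest of the hook: base plate 90 x 90 mm, two thin posts at y = +-35 mm, top plate 76 x 84 mm, 10 mm thick, upper face 100 mm above the bench, with a 42 mm round hole in its middle; the hook's shank hangs through it, its flange lies on the plate. Origin: centre of the underside of the base, on the hole's axis; z up.
- stand: Fixed cooling stand: dark steel slab 110 x 110 x 18 mm with a round recess 76 mm in diameter and 8 mm deep in its middle, edge chamfered. Origin: centre of the underside; z up.
- recess (a point): Centre of the floor of the stand's recess, 10 mm above the bench; z up. The block's underside origin comes to rest here.
- jar: Bystander: glass jar 72 mm in diameter, 95 mm high, loose. Origin: centre of its underside.
- timer: Bystander: round blue timer lying flat, 66 mm in diameter, 18 mm high, loose. Origin: centre of its underside.
- calculator: Bystander: black pocket calculator lying flat, 75 x 120 x 14 mm, loose. Origin: centre of its underside.
Mind the look-alikes: they are no part of the job. Of the things shaped like the hook, the bare steel one is meant. Leave any yellow look-alike of the stand alone.

How it is judged:
By the outcome, as a careful person would: the job done as asked, in the order asked, and still so for the second after the job is handed in, with the robot touching nothing.
It also fails if it takes over 72 s, if anything falls off the work surface, if the arm or the gripper's body presses on something with over 40 N, if the wrist force passes 120 N, or if a joint passes its speed limit or range.

## Working session

There is one attempt and no reset: what is moved stays moved. The work goes in short steps, each a Python script; the robot and the scene stay as the last script left them, time stands still between calls to the robot, and variables do not carry over. Pictures are saved under pics/ and viewed, at most 10 in all, crops included, and the job is handed in when it is done.

```bash
mkdir -p pics; cat > h.py <<'E'
import numpy as np, cv2
from cell import r
def save(n,im): cv2.imwrite('pics/'+n+'.png',im[:,:,::-1])
def pose(name,s=None):
    c=r.camera_model(name)
    if name=='wrist':
        T=np.array(c['hand_eye']);R=np.array(s['eef_rot']);
        return np.array(c['mtx']),np.array(s['eef_pos'])+R@T[:3,3],R@T[:3,:3],c
    return np.array(c['mtx']),np.array(c['xyz']),np.array(c['orientation']),c
def rays(uv,M,R,dist=None):
    uv=np.atleast_2d(np.float64(uv))
    p=cv2.undistortPoints(uv[:,None],M,dist)[:,0]
    return (R@np.c_[p[:,0],-p[:,1],-np.ones(len(p))].T).T
def onplane(uv,z,cam):
    M,o,R,c=cam; d=rays(uv,M,R,c.get('dist')); return o+d*((z-o[2])/d[:,2])[:,None]
def world(dep,cam):
    M,o,R,c=cam;h,w=dep.shape
    vv,uu=np.mgrid[:h,:w]
    d=rays(np.c_[uu.ravel(),vv.ravel()],M,R,c.get('dist'))
    return (o+d*dep.ravel()[:,None]).reshape(h,w,3)
E
python3 - <<'E'
from h import *
for n in('scene','top'):
    im,d=r.grab_frame(n); save(n,im); np.savez('/tmp/'+n,im=im,d=d); print(r.camera_model(n))
print(r.camera_model('wrist')); s=r.sense(); print(s)
E
```

```text
{'mtx': array([[394.50012398,   0.        , 287.23523985],
       [  0.        , 394.50012398, 210.662351  ],
       [  0.        ,   0.        ,   1.        ]]), 'xyz': array([1.20232263, 0.32645262, 1.02130488]), 'orientation': array([[-0.5165013 , -0.6668104 ,  0.53720601],
       [ 0.85626563, -0.40657268,  0.31860294],
       [ 0.00596553,  0.62454987,  0.78096214]])}
{'mtx': array([[431.7386609 ,   0.        , 275.47750438],
       [  0.        , 431.7386609 , 208.57392175],
       [  0.        ,   0.        ,   1.        ]]), 'xyz': array([ 0.30439782, -0.03820456,  1.22173587]), 'orientation': array([[-0.00887113,  0.98018197, -0.19790051],
       [-0.99993035, -0.01023616, -0.00587559],
       [-0.00778488,  0.1978346 ,  0.9802045 ]])}
{'mtx': array([[374.50952779,   0.        , 284.62703387],
       [  0.        , 374.50952779, 216.22784309],
       [  0.        ,   0.        ,   1.        ]]), 'hand_eye': array([[ 7.49661299e-04,  9.61724084e-01,  2.74018658e-01,
         6.86689545e-02],
       [ 9.99998082e-01, -1.21685011e-03,  1.53498379e-03,
        -6.90983854e-04],

[... 254 characters left out ...]
5379910e-04,
        9.64628267e+01, -5.90755028e+00]), 'dq': array([-0.02876747, -0.14235852, -0.13904081,  0.04425481,  0.03706483,
        0.02768154]), 'effort': array([ 2.89159529e-03, -3.53014791e+01, -3.14220142e+01,  1.81985865e-05,
        7.91526953e-03, -6.80762625e-06]), 'eef_pos': array([ 0.13057348, -0.53385151,  0.24125024]), 'eef_rot': array([[ 9.71383015e-01,  2.37518357e-01, -2.61791684e-04],
       [ 2.37518403e-01, -9.71381026e-01,  1.97758653e-03],
       [ 2.15413628e-04, -1.98317431e-03, -9.99998010e-01]]), 'force': array([0.02350632, 0.27484396, 0.14875627]), 'torque': array([-0.00825909,  0.01051538,  0.01401714]), 'gripper_force': 0.0, 'opening': 0.0852301981217446}
```

View pics/scene.png

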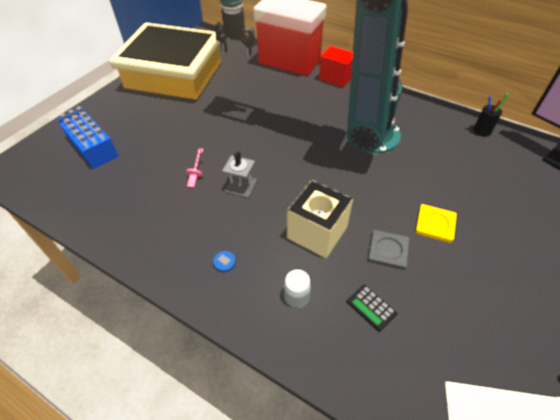

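View pics/top.png

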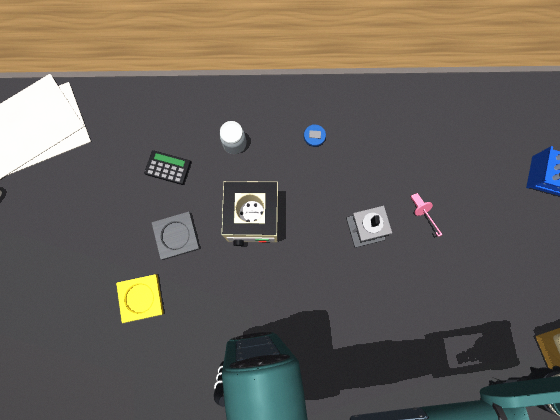

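The top view shows: hooks – bare steel at (373,223) in its rest (chosen) and a pink look-alike at (422,207). Stands – grey at (175,235) (chosen) and yellow at (139,298). The heater is at (249,210), with the block's eye at about (253,211). The jar is at (232,137), the timer at (315,135) and the calculator at (168,167). The scene view agrees: rest (238,172), heater (320,215), stand (389,249).

```bash
cat > m1.py <<'E'
from h import *
z=np.load('/tmp/top.npz');im,d=z['im'],z['d'];cam=pose('top')
W=world(d,cam)
hsv=cv2.cvtColor(im,cv2.COLOR_RGB2HSV)
for n,(u0,u1,v0,v1) in dict(heater=(215,290,170,255),rest=(342,400,200,250),stand=(145,205,205,262),yellow=(110,170,270,326),jar=(215,250,115,160),timer=(300,330,120,150),calc=(140,195,145,190)).items():
    w=W[v0:v1,u0:u1];q=w.reshape(-1,3); q=q[np.isfinite(q).all(1)]
    zz=q[:,2]; hi=np.percentile(zz,99.5)
    print(n,'z',np.round(np.percentile(zz,[1,10,50,90,99]),4))
    for lo,up in dict(heater=[(.13,.15)],rest=[(.09,.103),(.13,.17)],stand=[(.014,.024)],yellow=[(.014,.024)],jar=[(.085,.11)],timer=[(.012,.025)],calc=[(.009,.02)]).get(n):
        s=q[(zz>lo)&(zz<up)]
        if len(s)<5: continue
        rc=cv2.minAreaRect(np.float32(s[:,:2]*1000))
        print('  ',lo,up,len(s),np.round(s.mean(0),4),np.round(np.median(s[:,2]),4),np.round(rc[0],1),np.round(rc[1],1),round(rc[2],1))
E
python3 m1.py
```

```text
heater z [-0.0054 -0.0023  0.0649  0.141   0.1441]
   0.13 0.15 2361 [0.5245 0.0356 0.1396] 0.1397 [526.4  35.6] [140.3 141.7] 88.5
rest z [-0.0057 -0.0026  0.0027  0.1033  0.1548]
   0.09 0.103 633 [ 0.4898 -0.2843  0.0993] 0.0995 [ 490.7 -285.4] [76.4 85.3] 13.2
   0.13 0.17 62 [ 0.4894 -0.2839  0.1505] 0.1537 [ 490.6 -285.8] [21.7 12.7] 3.1
stand z [-0.0054 -0.0027  0.0028  0.0184  0.0224]
   0.014 0.024 901 [0.4737 0.2535 0.0177] 0.0175 [474.8 253.6] [110.6 110.6] 16.0
yellow z [-0.0053 -0.0026  0.0053  0.0183  0.0219]
   0.014 0.024 988 [0.3015 0.3458 0.0175] 0.0173 [302. 346.] [110.2 111.7] 11.4
jar z [-0.0059 -0.0029  0.0028  0.095   0.0987]
   0.085 0.11 404 [0.7505 0.0898 0.0941] 0.0943 [751.6  89.8] [60.9 61.9] 89.4
timer z [-0.0053 -0.0026  0.0028  0.0198  0.0236]
   0.012 0.025 364 [ 0.7686 -0.1478  0.0178] 0.018 [ 770.  -148.1] [64.5 64. ] 20.5
calc z [-0.0057 -0.0028  0.0023  0.0157  0.0195]
   0.009 0.02 982 [0.6755 0.2842 0.014 ] 0.0139 [676.4 285. ] [121.1  75.6] 73.5
```

```bash
cat >> h.py <<'E'
def down(a):  # tool down, tool x at yaw a (deg)
    a=np.radians(a);c,s=np.cos(a),np.sin(a)
    return np.array([[c,s,0],[s,-c,0],[0,0,-1.]])
E
python3 - <<'E'
from h import *
for n,p in dict(rest=(.4906,-.2856,.26),well1=(.525,.0356,.25)).items():
    r.goto(p,down(5 if n=='rest' else 0)); s=r.sense(); im,d=r.grab_frame('wrist')
    np.savez('/tmp/'+n,im=im,d=d,p=s['eef_pos'],R=s['eef_rot']); print(s['clock'],s['eef_pos'],s['q'])
    globals()[n]=im
    cam=pose('wrist',s); W=world(d,cam)
    if n=='rest':
        for lo,up in((.09,.1025),(.103,.108),(.148,.158)):
            q=W[(W[...,2]>lo)&(W[...,2]<up)&(abs(W[...,0]-.49)<.06)&(abs(W[...,1]+.285)<.06)]
            rc=cv2.minAreaRect(np.float32(q[:,:2]*1000)); print(lo,len(q),np.median(q[:,2]),q.mean(0),rc)
    else:
        for lo,up in((.135,.145),(.074,.1)):
            q=W[(W[...,2]>lo)&(W[...,2]<up)&(np.hypot(W[...,0]-.526,W[...,1]-.0356)<(.03 if lo<.1 else .12))]
            rc=cv2.minAreaRect(np.float32(q[:,:2]*1000)); print(lo,len(q),np.median(q[:,2]),q.mean(0),rc)
save('wr',np.hstack([rest,well1])[:, ::1] if 0 else cv2.resize(np.vstack([rest[60:360],well1[60:360]]),(560,600)))
E
```

```text
1.7083 [ 0.49007543 -0.28640058  0.25987772] [-3.60083259e+01  7.11436459e+00  7.42446179e+01 -2.98727280e-02
  9.86504864e+01  4.90578552e+01]
0.09 6199 0.10079402818782568 [ 0.49235874 -0.28389935  0.10068837] ((489.16302490234375, -284.22528076171875), (76.46431732177734, 84.16033172607422), 13.623563766479492)
0.103 2805 0.10580431989465677 [ 0.49244802 -0.28399662  0.10579276] ((492.8177490234375, -283.6793518066406), (60.383636474609375, 53.62153244018555), 9.273011207580566)
0.148 604 0.1554491039068578 [ 0.49049136 -0.28420477  0.15519377] ((489.7013854980469, -284.4291687011719), (21.481325149536133, 11.920635223388672), 4.524784088134766)
2.9833 [0.5251878  0.03455378 0.25001785] [-2.38685524e+00  1.88514603e+00  8.09458210e+01 -3.75400956e-02
  9.71575278e+01  8.76828101e+01]
0.135 34005 0.1410329587738394 [0.53079135 0.03650272 0.14098562] ((524.3615112304688, 36.4672737121582), (140.6805419921875, 140.66583251953125), 88.96881866455078)
0.074 164 0.09305457646716891 [0.52542588 0.03582547 0.09052557] ((525.14306640625, 35.977378845214844), (3.1469528675079346, 33.53377914428711), 0.24925823509693146)
```

View pics/wr.png

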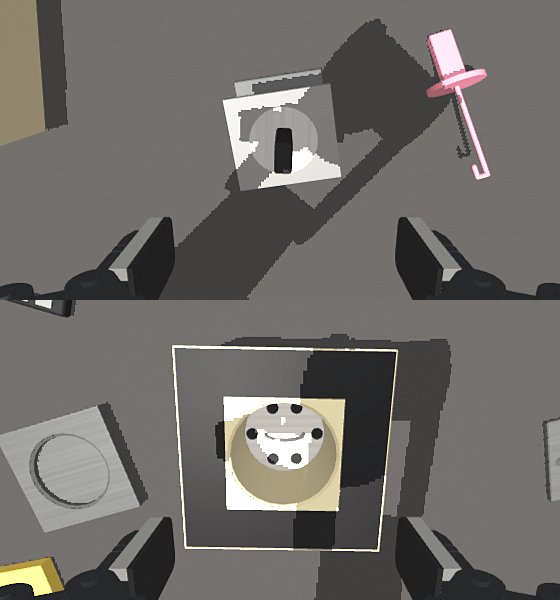

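The crop confirms the choice: the black-handled bare steel hook is at (284,150) in its rest, and the pink one lies at (460,110). The well's eye arch is at (283,432), lying along world y. I'll measure again with the hand turned half round, then grasp.

```bash
python3 - <<'E'
from h import *
def look(n,p,yaw):
    r.goto(p,down(yaw)); r.pause(.15); s=r.sense(); im,d=r.grab_frame('wrist'); W=world(d,pose('wrist',s))
    np.savez('/tmp/%s_%d'%(n,yaw),im=im,d=d,p=s['eef_pos'],R=s['eef_rot'])
    cfg=dict(well=((.135,.145,.12),(.074,.1,.03)),stand=((.0135,.025,.09),),rest=((.095,.1025,.06),(.148,.16,.06)))[n]
    for lo,up,rad in cfg:
        q=W[(W[...,2]>lo)&(W[...,2]<up)&(np.hypot(W[...,0]-p[0],W[...,1]-p[1])<rad)]
        rc=cv2.minAreaRect(np.float32(q[:,:2]*1000)); print(n,yaw,lo,len(q),round(np.median(q[:,2]),4),np.round(rc[0],1),np.round(rc[1],1),round(rc[2],1))
look('stand',(.474,.254,.2),0)
look('stand',(.474,.254,.2),180)
look('well',(.525,.0356,.25),180)
look('rest',(.490,-.285,.26),-175)
print(r.sense()['clock'],r.sense()['q'])
E
```

```text
stand 0 0.0135 10368 0.0188 [473.2 255.6] [110.7 110.2] 16.1
stand 180 0.0135 10397 0.0188 [474.  255.5] [110.3 110.2] 16.2
well 180 0.135 33936 0.1412 [525.6  36.3] [140.7 141.1] 88.9
well 180 0.074 162 0.0929 [525.3  35.7] [ 3.3 32.5] 0.4
rest -175 0.095 6121 0.1009 [ 489.7 -284.2] [76.6 84.3] 13.6
rest -175 0.148 595 0.1556 [ 489.3 -284.3] [22.1 12. ] 1.6
9.5417 [-3.57848547e+01  6.98117064e+00  7.43664323e+01  1.27883894e-02
  9.86445033e+01 -1.30903648e+02]
```

```bash
python3 - <<'E'
from h import *
r.goto((.4895,-.2843,.20),down(3))
r.gripper_to(.045,70)
r.move_linear((.4895,-.2843,.124),.1)
r.gripper_to(0.0,70); s=r.sense(); print('grasp',s['eef_pos'],s['opening'],s['gripper_force'],s['clock'])
np.save('/tmp/grasp.npy',s['eef_pos'])
r.move_linear((.4895,-.2843,.27),.12)
P=np.array((.62,.10,.45));r.goto(P,down(121)); r.pause(.3)
s=r.sense();p=s['eef_pos'];hx=s['eef_rot'][:,0];hy=s['eef_rot'][:,1];print(s['clock'],s['force'],s['opening'],s['q'][5])
im,d=r.grab_frame('scene');cam=pose('scene');W=world(d,cam)
np.savez('/tmp/hs',im=im,d=d,p=p,R=s['eef_rot'])
Q=W-p; a=Q@hx;b=Q@hy;z=Q[...,2]
m=(abs(a)<.035)&(abs(b)<.035)&(z<.03)&(z>-.14)
for k in range(-20,-128,-4):
    e=m&(z*1000<=k)&(z*1000>k-4)
    if e.sum(): print(k-2,e.sum(),'a',np.round(1000*np.percentile(a[e],[0,50,100]),1),'b',round(1000*np.median(b[e]),1))
vv,uu=np.where(m);u0,u1,v0,v1=uu.min(),uu.max(),vv.min(),vv.max();print(u0,u1,v0,v1)
save('hook',cv2.resize(im[v0-15:v1+15,u0-25:u1+25],None,fx=6,fy=6,interpolation=cv2.INTER_NEAREST)[:600,:800])
E
```

```text
grasp [ 0.48992529 -0.2846114   0.12497323] 0.011209753005056349 68.62167835235596 13.9917
17.2917 [ 0.07643409 -0.67274342 -0.8526278 ] 0.011701281795025676 -27.002529480669256
-22 130 a [-24.1  -3.   28.1] b 11.7
-26 2 a [ 4.9 11.5 18.1] b 21.9
-50 2 a [0.4 1.5 2.5] b 1.9
-54 3 a [1.  1.1 3.3] b -0.3
-58 3 a [1.5 3.4 3.7] b 0.6
-62 2 a [1.4 2.6 3.7] b 2.7
-66 2 a [2.2 3.3 4.3] b 0.5
-70 3 a [2.3 2.4 4.8] b 1.5
-74 3 a [0.8 3.1 5.1] b 0.7
-78 2 a [1.2 2.2 3.3] b 0.9
-82 2 a [1.4 2.4 3.4] b 1.6
-86 3 a [1.8 4.  4.1] b 1.2
-90 2 a [2.5 3.6 4.6] b -0.4
-94 1 a [2.7 2.7 2.7] b -1.0
-98 5 a [ 2.9  5.2 12.2] b 1.1
-102 5 a [ 3.3  5.6 15.1] b -0.3
-106 5 a [ 6.1 11.  13.2] b 0.4
-110 8 a [ 2.   6.5 11.2] b 1.3
-114 1 a [13.9 13.9 13.9] b -0.3
324 348 140 188
```

View pics/hook.png

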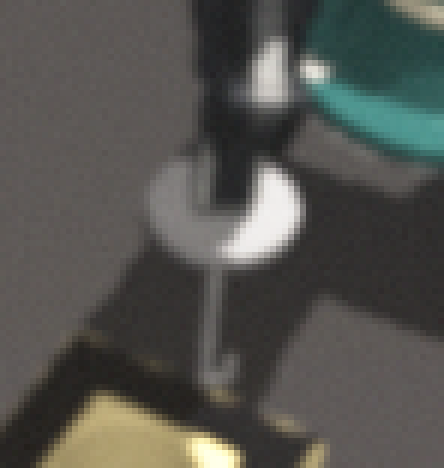

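The crop shows the hook held, with its J at the bottom (215,370) and the tip to the right, i.e. tool +x. The shank sits about 3.5 mm to +x at the foot. Next I go into the well on the eye's -x side and feel for it.

```bash
python3 - <<'E'
from h import *
x0,y0=.5037,.0362
r.goto((x0,y0,.30),down(0)); r.pause(.2)
print('down',r.move_linear((x0,y0,.1895),.08,until_force=4)); r.pause(.3)
f=np.array([ (r.pause(.02),r.sense()['force'])[1] for _ in range(10)]);print(f.mean(0),f.std(0))
s=r.sense();print(s['eef_pos'],s['clock'])
hit=r.move_linear((x0+.020,y0,.1895),.012,until_force=1.2); s=r.sense(); print(hit,s['eef_pos'],s['force'],s['clock'])
r.pause(.2);s=r.sense(); print(s['eef_pos'],s['force'])
im,d=r.grab_frame('top');save('top2',cv2.resize(im[175:245,210:290],None,fx=6,fy=6,interpolation=cv2.INTER_NEAREST))
E
```

```text
down False
[ 0.05578041 -0.24252024 -1.32160261] [0.45639684 0.465985   0.72932335]
[0.5037066  0.03621447 0.18952384] 21.2833
True [0.52010512 0.03624848 0.18838444] [ 0.89821049 -0.43460028 -0.82628051] 22.575
[0.51954559 0.03624851 0.18737119] [-0.30379493 -0.03424943 -1.44017346]
```

```bash
cat >> h.py <<'E'
def favg(n=12):
    f=[];p=[]
    for _ in range(n): r.pause(.015);s=r.sense();f.append(s['force']);p.append(s['eef_pos'])
    return np.mean(f,0),np.mean(p,0)
E
python3 - <<'E'
from h import *
x0,y0=.5037,.0362
np.set_printoptions(precision=4,suppress=True)
print(*favg(20))
for x in np.arange(.517,.5265,.001):
    r.move_linear((x,y0,.1895),.02); f,p=favg(10); print(round(x,4),f,p*1000)
    if f[0]<-1.2: break
print(r.sense()['clock'])
E
```

```text
[ 0.116   0.2725 -1.1848] [0.5197 0.0362 0.1876]
0.517 [ 0.0126  0.1507 -1.0103] [517.0031  36.2036 189.6109]
0.518 [-0.1624  0.1269 -1.172 ] [518.018   36.193  189.4517]
0.519 [-0.2637 -0.2187 -1.1119] [519.0129  36.196  189.4923]
0.52 [-0.3058 -0.0109 -1.3113] [520.0144  36.1963 189.4933]
0.521 [-0.9033  0.0834 -0.9157] [520.8236  36.2103 189.427 ]
0.522 [-1.8654 -0.1148 -0.337 ] [521.6877  36.2228 189.3777]
25.7167
```

```bash
python3 - <<'E'
from h import *
np.set_printoptions(precision=4,suppress=True)
y0=.0362;x=.5195
r.move_linear((x,y0,.1895),.02)
f0,p=favg(12);print(f0)
hit=r.move_linear((x,y0,.1985),.02,until_force=2.5); f,p=favg(12); print(hit,f-f0,p)
if not hit:
    for z in np.arange(.1995,.2095,.001):
        r.move_linear((x,y0,z),.02); f,p=favg(8); print(round(z,4),f-f0,p*1000)
        if f[2]-f0[2]<-3: break
print(r.sense()['clock'])
E
```

```text
[-0.0605  0.1274 -1.1646]
False [ 0.118  -0.2103 -0.0083] [0.5194 0.0362 0.1984]
0.1995 [-0.0079 -0.0733  0.1041] [519.5227  36.201  199.5319]
0.2005 [-0.0349 -0.0641  0.1304] [519.5275  36.199  200.5495]
0.2015 [ 0.0778  0.2181 -0.2096] [519.5268  36.1999 201.5531]
0.2025 [ 0.1601  0.1446 -0.0447] [519.5172  36.1946 202.528 ]
0.2035 [ 0.6295  0.0527 -2.2461] [519.3741  36.2219 203.0415]
0.2045 [-0.0168 -0.0669 -5.9844] [519.0222  36.2299 203.7063]
29.2917
```

```bash
python3 - <<'E'
from h import *
np.set_printoptions(precision=4,suppress=True)
y0=.0362;x=.5195
h=r.move_linear((x,y0,.215),.015); f,p=favg(10); print(f,p)
h=r.move_linear((x,y0,.365),.04,until_force=5); r.pause(.3);f,p=favg(12); print(h,f,p,r.sense()['clock'])
im,d=r.grab_frame('scene'); M,o,R,c=pose('scene'); save('lift',cv2.resize(im[100:270,230:430],None,fx=3,fy=3))
im,d=r.grab_frame('top');save('lift_top',im)
E
```

```text
[ 0.1326 -0.1332 -7.2631] [0.5194 0.0362 0.2148]
False [-0.1221 -0.2501 -7.1099] [0.5195 0.0362 0.365 ] 34.7083
```

View pics/lift.png

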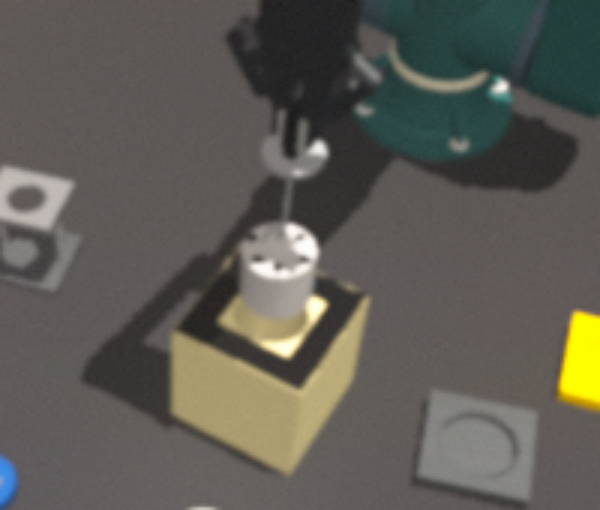

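The block hangs upright and clear above the mouth, top at (280,245); the stand's recess is at (478,445). Now I carry it over and lower it.

```bash
python3 - <<'E'
from h import *
np.set_printoptions(precision=4,suppress=True)
X,Y=.4679,.2558
r.move_linear((X,Y,.365),.06); r.pause(.4)
r.move_linear((X,Y,.245),.05); r.pause(.3)
f,p=favg(10);print(f,p,r.sense()['clock'])
im,d=r.grab_frame('scene');cam=pose('scene'); W=world(d,cam)
# drum top ring: expected z = .07+(.245-.2035)
zt=.080+.0315-.0  # approx
m=(abs(W[...,2]-(.07+.042))<.006)&(np.hypot(W[...,0]-.4736,W[...,1]-.2555)<.05)
q=W[m]; rc=cv2.minEnclosingCircle(np.float32(q[:,:2]*1000)); print(len(q),np.median(q[:,2]),rc)
hs=(abs(W[...,2]-.018)<.004)&(abs(W[...,0]-.4736)<.08)&(abs(W[...,1]-.2555)<.08)
print(cv2.minAreaRect(np.float32(W[hs][:,:2]*1000)))
save('pre',cv2.resize(im[170:290,330:460],None,fx=4,fy=4))
E
```

```text
[ 0.0352 -0.1925 -7.0179] [0.4679 0.2558 0.245 ] 42.1333
363 0.11180976588584657 ((474.01800537109375, 256.1811828613281), 34.52716827392578)
((474.1123352050781, 255.3690643310547), (112.34475708007812, 110.53772735595703), 16.42068099975586)
```

View pics/pre.png

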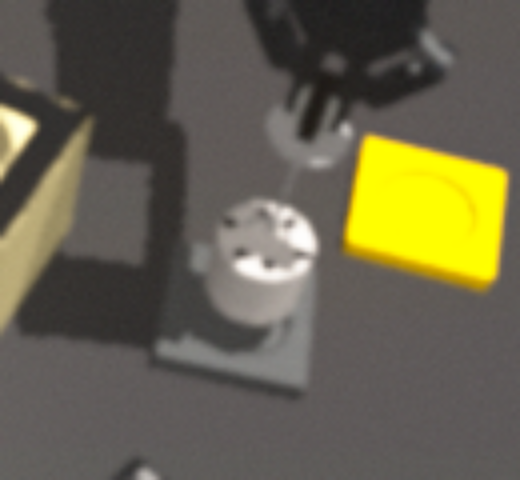

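The scene view shows the block at (265,245) hanging over the grey recess; block and stand centres agree to 1 mm. Lowering it now.

```bash
python3 - <<'E'
from h import *
np.set_printoptions(precision=4,suppress=True)
X,Y=.4679,.2558
r.move_linear((X,Y,.211),.03)
h=r.move_linear((X,Y,.1985),.012,until_force=3.5); f,p=favg(10); print(h,f,p,r.sense()['clock'])
r.move_linear((X,Y,p[2]-.003),.012)
f,p=favg(10);print(f,p)
E
```

```text
True [ 0.2894 -0.1207 -1.0798] [0.4669 0.2558 0.201 ] 44.325
[ 0.0374 -0.2    -1.3515] [0.4678 0.2558 0.1977]
```

```bash
python3 - <<'E'
from h import *
np.set_printoptions(precision=4,suppress=True)
X,Y=.4679,.2558
print(r.move_linear((X,Y,.1893),.02,until_force=3)); f,p=favg(8);print(f,p)
f0=f
for x in np.arange(X-.004,X-.0221,-.006):
    r.move_linear((x,Y,.1893),.02); f,p=favg(6);print(f-f0,p)
    if abs(f[0]-f0[0])>1.2: print('contact');break
else:
    h=r.move_linear((x,Y,.23),.05,until_force=3); print('up',h)
print(r.sense()['clock'])
E
```

```text
False
[-0.1583  0.0414 -0.9768] [0.468  0.2558 0.1894]
[ 0.0417 -0.0702 -0.2344] [0.4638 0.2558 0.1894]
[ 0.1726  0.0816 -0.2945] [0.4579 0.2558 0.1894]
[ 0.4969 -0.4301 -0.55  ] [0.4519 0.2558 0.1893]
[-0.1419 -0.2147 -0.2541] [0.4459 0.2558 0.1894]
up False
48.625
```

```bash
python3 - <<'E'
from h import *
np.set_printoptions(precision=4,suppress=True)
g=np.load('/tmp/grasp.npy')
r.move_linear((.4459,.2558,.33),.15)
r.goto((g[0],g[1],.30),down(3)); r.pause(.3)
print('jam',r.move_linear((g[0],g[1],.14),.08,until_force=4))
h=r.move_linear((g[0],g[1],.123),.02,until_force=2.5); f,p=favg(6);print(h,f,p,r.sense()['clock'])
E
```

```text
jam False
True [ 0.1988 -0.0447  5.0421] [ 0.4897 -0.2845  0.125 ] 54.65
```

```bash
python3 - <<'E'
from h import *
g=np.load('/tmp/grasp.npy')
r.gripper_to(.045); r.move_linear((g[0],g[1],.27),.12)
r.pause(.2)
s=r.sense();print(s['clock'])
a,_=r.grab_frame('scene'); b,_=r.grab_frame('top'); w,d=r.grab_frame('wrist')
W=world(d,pose('wrist',s));q=W[(W[...,2]>.148)&(W[...,2]<.16)&(abs(W[...,0]-.49)<.05)&(abs(W[...,1]+.285)<.05)]
print(len(q),cv2.minAreaRect(np.float32(q[:,:2]*1000)),q[:,2].mean())
c1=cv2.resize(a[130:290,210:430],(440,320)); c2=cv2.resize(b[110:330,130:450],(640,440))[:,:]
save('end',np.vstack([cv2.resize(a[130:290,200:420],(400,290)),cv2.resize(b[100:330,110:430],(400,290))]))
E
```

```text
56.6417
540 ((489.4051208496094, -283.4752197265625), (21.36941909790039, 11.077849388122559), 3.1236140727996826) 0.15500639838067956
```

View pics/end.png

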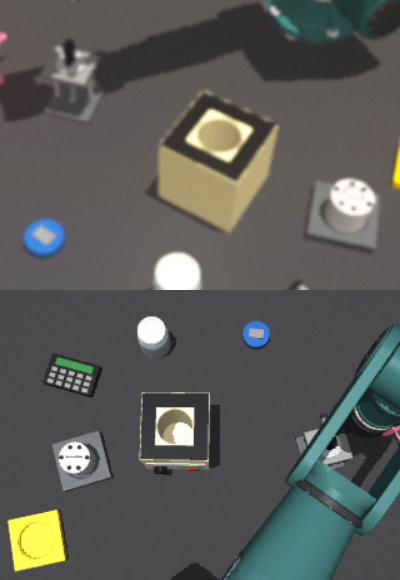

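The block stands upright in the grey stand at (350,205), the well at (220,130) is empty, and the hook hangs in its rest at (70,60). The jar, timer and calculator are where they were.

```bash
python3 -c "
from cell import r
print(r.close_job())"
```

```text
the job is handed in; nothing more can be done
None
```

The job is handed in at about 57 s of the 72 s allowed: the block stands upright in the grey stand's recess, the hook is back in its rest, and the jar, timer and calculator were not touched.

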